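Put the eraser away with its twin and shut that box

TASK

Put the loose eraser into whichever of the two open boxes already holds the other eraser, let it go there, then lower that box's lid until it is fully closed. I still need the tape, so leave the tape where it is and its box open, and do not disturb the other things on the desk.

Things in the scene. Friction and masses are not known exactly. Their poses are not given: they have to be found in the camera images.
- eraser: White block eraser with a card sleeve, 60 (x, long) x 24 (y) x 15 high, 30 g, lying loose on the desk between the two boxes. Origin: centre of its underside. Sizes in mm.
- kept_eraser: White block eraser with a card sleeve, 60 (x, long) x 24 (y) x 15 high, 30 g, of the same kind, lying on the floor of one of the two boxes, in one half of it; the other half is free. Origin: centre of its underside. Sizes in mm.
- tape: Roll of sticky tape lying flat in the other box, 54 across, 18 high, hole 26. Origin: centre of its underside. Sizes in mm.
- box_left: Fixed open-topped wooden box on the left (+y) of the desk, outside 120 (x) x 180 (y) x 50 high, walls and floor 5 thick. Origin: centre of its underside; x points from its front (robot side) to its hinge side, z up. Sizes in mm.
- lid_left (a joint): Angle of the left box's lid: 0 shut flat on the rim, 1.57 upright, up to 1.95 leaning back. The hinge is stiff: the lid stays where it is left, and yields to about 2 N at the free edge.
- lid_left_hinge (a point): Middle of the hinge line of the left box's lid, on the far top rim of the box (60 behind the box's centre, 50.5 up). Does not turn out of place as the lid moves. Sizes in mm.
- lid_left_edge (a point): Middle of the free edge of the left box's lid, on its outer face (the one on top when shut): 120 from the hinge line and 8 (the thickness) off the underside. The lid is a plain panel 120 x 180 x 8 without a handle. Sizes in mm.
- box_right: Fixed open-topped wooden box on the right (-y) of the desk, outside 120 (x) x 180 (y) x 50 high, walls and floor 5 thick. Origin: centre of its underside; x points from its front (robot side) to its hinge side, z up. Sizes in mm.
- lid_right (a joint): Angle of the right box's lid: 0 shut flat on the rim, 1.57 upright, up to 1.95 leaning back. The hinge is stiff: the lid stays where it is left, and yields to about 2 N at the free edge.
- lid_right_hinge (a point): Middle of the hinge line of the right box's lid, on the far top rim of the box (60 behind the box's centre, 50.5 up). Does not turn out of place as the lid moves. Sizes in mm.
- lid_right_edge (a point): Middle of the free edge of the right box's lid, on its outer face (the one on top when shut): 120 from the hinge line and 8 (the thickness) off the underside. The lid is a plain panel 120 x 180 x 8 without a handle. Sizes in mm.
- abacus: Bystander: wooden abacus lying flat, 90 (x) x 192 (y) x 22 high. Origin: centre of its underside. Sizes in mm.
- pot: Bystander: orange open pencil pot, 76 across, 100 high. Origin: centre of its underside. Sizes in mm.
- stapler: Bystander: chrome stapler, 36 (x) x 132 (y) x about 56 high, lying between the eraser and the abacus. Origin: centre of its underside. Sizes in mm.
- jar: Bystander: glass jar of marbles with a twist cap, 72 across, 98 high. Origin: centre of its underside. Sizes in mm.
- pencil0: Bystander: graphite pencil 170 long (x, tip to -x), 7 thick, lying in a slot of the grey plastic rack (185 x 66 x 17 high). Origin: middle of its underside. Sizes in mm.
- pencil1: Bystander: the second pencil, in the next slot. Sizes in mm.
There are look-alikes about, which are no part of the job. What is shaped like the box_left but pink or red is not meant. What is shaped like the eraser but orange is not meant.

How it is judged:
On the way, in this order (a step that is already met when the one before it is completed fails the run):
1. the loose eraser lies released in the box that holds the other eraser, its lid still open (((x of eraser in the frame of box_left between -0.058 and 0.058 m and y of eraser in the frame of box_left between -0.088 and 0.088 m and z of each of eraser, kept_eraser in the frame of box_left below 0.035 m and x of kept_eraser in the frame of box_left between -0.058 and 0.058 m and y of kept_eraser in the frame of box_left between -0.088 and 0.088 m and value of joint lid_right above 1.4 rad and value of joint lid_left above 1 rad) or (x of eraser in the frame of box_right between -0.058 and 0.058 m and y of eraser in the frame of box_right between -0.088 and 0.088 m and z of each of eraser, kept_eraser in the frame of box_right below 0.035 m and x of kept_eraser in the frame of box_right between -0.058 and 0.058 m and y of kept_eraser in the frame of box_right between -0.088 and 0.088 m and value of joint lid_left above 1.4 rad and value of joint lid_right above 1 rad)) and linear speed of eraser below 0.03 m/s and contact force between eraser and the fingers below 0.5 N), for 0.2 s.
2. that box's lid is shut, the other box's lid still open (((x of eraser in the frame of box_left between -0.058 and 0.058 m and y of eraser in the frame of box_left between -0.088 and 0.088 m and z of each of eraser, kept_eraser in the frame of box_left below 0.035 m and x of kept_eraser in the frame of box_left between -0.058 and 0.058 m and y of kept_eraser in the frame of box_left between -0.088 and 0.088 m and value of joint lid_right above 1.4 rad and value of joint lid_left below 0.06 rad) or (x of eraser in the frame of box_right between -0.058 and 0.058 m and y of eraser in the frame of box_right between -0.088 and 0.088 m and z of each of eraser, kept_eraser in the frame of box_right below 0.035 m and x of kept_eraser in the frame of box_right between -0.058 and 0.058 m and y of kept_eraser in the frame of box_right between -0.088 and 0.088 m and value of joint lid_left above 1.4 rad and value of joint lid_right below 0.06 rad))), for 0.2 s.
At the end, for the whole second after the job is handed in: Both erasers lie inside the same box (origins within its walls, below 35 mm over its underside), released and at rest; its lid is shut (below 0.06 rad); the lid of the box with the tape is still open (above 1.4 rad) (((x of eraser in the frame of box_left between -0.058 and 0.058 m and y of eraser in the frame of box_left between -0.088 and 0.088 m and z of each of eraser, kept_eraser in the frame of box_left below 0.035 m and x of kept_eraser in the frame of box_left between -0.058 and 0.058 m and y of kept_eraser in the frame of box_left between -0.088 and 0.088 m and value of joint lid_right above 1.4 rad and value of joint lid_left below 0.06 rad) or (x of eraser in the frame of box_right between -0.058 and 0.058 m and y of eraser in the frame of box_right between -0.088 and 0.088 m and z of each of eraser, kept_eraser in the frame of box_right below 0.035 m and x of kept_eraser in the frame of box_right between -0.058 and 0.058 m and y of kept_eraser in the frame of box_right between -0.088 and 0.088 m and value of joint lid_left above 1.4 rad and value of joint lid_right below 0.06 rad)) and linear speed of eraser below 0.03 m/s and contact force between eraser and the fingers below 0.5 N); the robot touches nothing.
It fails at once if the tape is moved more than 30 mm (distance of tape from where it was at the start of the episode above 0.03 m).
It fails at once if the eraser kept in the box is taken out of it (moved more than 100 mm) (distance of kept_eraser from where it was at the start of the episode above 0.1 m).
It fails at once if a bystander is moved more than 30 mm (distance of any of abacus, pot, stapler, jar, pencil0, pencil1 from where it was at the start of the episode above 0.03 m).
It also fails if it takes over 48 s, if anything falls off the work surface, if the arm or the gripper's body presses on something with over 40 N, if the wrist force passes 120 N, or if a joint passes its speed limit or range.

ROBOT

A 6-joint arm with a two-finger parallel gripper is mounted at the origin on the work surface. World frame = base frame: x ahead of the robot, y to its left, z up, the work surface at z = 0. Lengths are in m, angles in rad, forces in N, time in s.
With the tool pointing down it reaches from about 0.275 to 0.825 m from the base axis. Payload 5.2 kg.
Tool frame: the origin (TCP) lies at the very end of the fingers, on their centre line; the grasp point (between the pads) lies 19 mm behind it; z points along the fingers, y is the line along which they close (so a half turn about z gives the same grasp; the last joint's range is limited). The gripper opens to 93 mm and grips with 3 to 60 N. Pads are 15 mm wide; open, the fingers measure 128 mm over their backs; the gripper's body (75 mm by 188 mm) begins 65 mm behind the grasp point.
Start: joints at [0.953, 0.259, 1.535, -0, 1.348, -0.203], TCP at [0.222, 0.503, 0.183] pointing down, gripper open.
Joint ranges: [-3.14, 3.14], [-0.91, 2.08], [0.19, 2.58], [-1.22, 4.36], [0.22, 2.71], [-3.12, 3.12]. Speed limits (rad/s): [2.57, 2.57, 3.14, 3.14, 3.14, 3.14].

INTERFACE

Orientations are given as a rotation vector (axis times angle).
In Python, from rig import readout, eyes, workorder gives the robot as it stands. The module is installed in compiled form; this text tells all that it offers.
- The arm moves only by the shell command python3 -m handwheel 'ROWS' [FORCE]. ROWS is JSON, a list of rows, each a list of 7 numbers: the shift along the tool's x, y, z in mm, then the turn, a rotation vector about the tool's x, y, z in rad, then the opening, from 0 (shut) to 1 (fully open). A call has 1 to 8 rows; each row is the pose to reach, as a shift and turn from the pose commanded when the call began, along the tool's axes at that moment; what a row does not reach only later rows make up. A row lasts 1/12 s, in which the tool goes at most 41.7 mm and 7.16 degrees, less where a joint would pass 70% of its speed; a pose out of reach is approached as far as the arm can. A call with a gripper value outside its range is refused whole. The fingers move at their own pace and stop on an object; FORCE is the grip in N (left out, the last holds). Time passes only in rows, so rows that repeat a pose let the fingers close. It gives the time, the measured TCP pose, the force, the opening and the grip force at its end, in the units of the state.
- readout.get_state(): the state, without advancing time (a new reading comes with each control period).
- eyes.snapshot(name): name is "scene" or "top" or "wrist"; returns the picture (384x512x3 uint8, red, green, blue); there is no depth.
- eyes.camera_params(name): a dict with "mtx" (3x3 intrinsics, pixels), "T" (4x4, takes a point from camera to world coordinates); the wrist camera has in their place "tool_from_camera" (4x4, takes a point from camera to tool coordinates, whose origin is the TCP and whose axes are the flange's). Camera axes: x right, y down, z forward; pixel columns grow to the right and rows downward; lengths in m; the calibration is good to about 2 mm. A picture is of the moment at which its call begins: read the wrist's pose just before it. camera_params takes no time and is no camera call.
- workorder.hand_in(): hands the job in; it is judged then, once.
The state is a dict: "time": time; "joint_pos": joint angles; "qvel": joint speeds; "joint_efforts": joint torques, N m; "eef_pos": TCP position; "ee_rot": TCP orientation; "ft_force": force on the tool from outside, world axes, zero at the start; "moment": the same for the moment, N m; "opening": finger opening in m; "gripper_force": force on a finger pad.
Only numpy, scipy, OpenCV 4.12 (cv2) and the standard library are available. Lean on these libraries where they do the work, as an engineer would, in place of code of your own. Each camera call takes 0.05 s, during which the arm holds its last target. There are 200 camera calls.

## Working session

There is one attempt and no reset: what is moved stays moved. The work goes in short steps, Python scripts to look and compute and a shell command to move; the robot and the scene stay as the last step left them, time stands still between calls to the robot, and variables do not carry over. Pictures are saved under pics/ and viewed, at most 10 in all, crops included, and the job is handed in when it is done.

```bash
mkdir -p pics
cat > h.py <<'E'
import numpy as np, cv2
from scipy.spatial.transform import Rotation as R
from rig import readout, eyes, workorder
def ray(name,uv,z):
    c=eyes.camera_params(name); K=np.array(c["mtx"]); T=np.array(c["T"])
    d=T[:3,:3]@np.linalg.solve(K,[uv[0],uv[1],1.]); o=T[:3,3]
    return o+d*(z-o[2])/d[2]
def proj(name,p):
    c=eyes.camera_params(name); K=np.array(c["mtx"]); T=np.linalg.inv(np.array(c["T"]))
    q=K@(T[:3,:3]@np.array(p)+T[:3,3]); return q[:2]/q[2]
def tool(target,rv=None):
    s=readout.get_state(); r=R.from_rotvec(s["ee_rot"])
    return np.round(r.inv().apply(np.array(target)-s["eef_pos"])*1000,1)
E
python3 - <<'E'
from h import *
a=eyes.snapshot("scene");b=eyes.snapshot("top")
np.save("a.npy",a);np.save("b.npy",b)
for n,i in (("scene",a),("top",b)):
    cv2.imwrite(f"pics/{n}0.png",cv2.resize(i[:,:,::-1],(800,600),interpolation=cv2.INTER_CUBIC))
    print(np.round(eyes.camera_params(n)["T"],3))
s=readout.get_state();print(s["time"],s["eef_pos"],s["ee_rot"],R.from_rotvec(s["ee_rot"]).as_matrix().round(3))
E
```

```text
[[ 0.324  0.543 -0.775  1.416]
 [ 0.946 -0.178  0.271 -0.33 ]
 [ 0.009 -0.821 -0.571  0.745]
 [ 0.     0.     0.     1.   ]]
[[ 0.022 -0.982  0.189  0.281]
 [-0.999 -0.017  0.03  -0.025]
 [-0.027 -0.19  -0.982  1.171]
 [ 0.     0.     0.     1.   ]]
0.1 [0.22130276 0.5029062  0.18192584] [-6.46828768e-01 -3.07360760e+00  2.36498164e-03] [[-0.915  0.403 -0.001]
 [ 0.403  0.915 -0.001]
 [ 0.    -0.002 -1.   ]]
```

View pics/scene0.png

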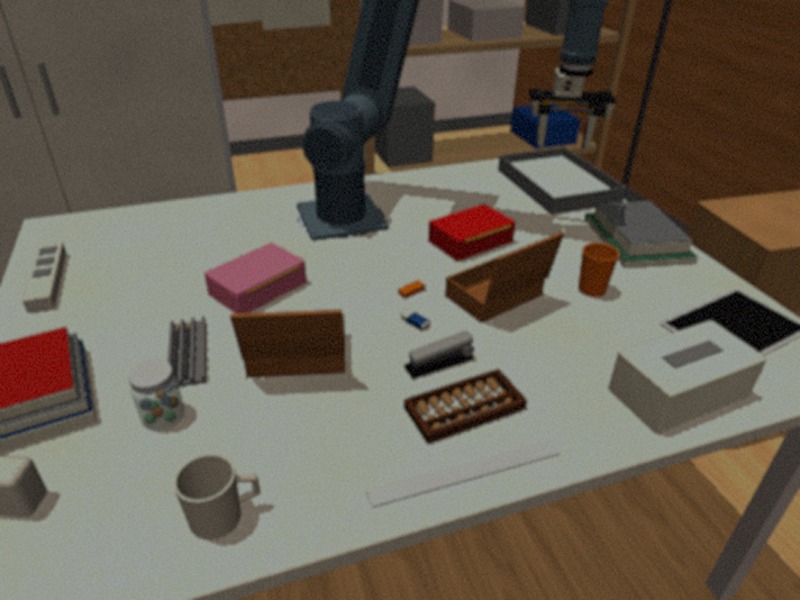

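View pics/top0.png

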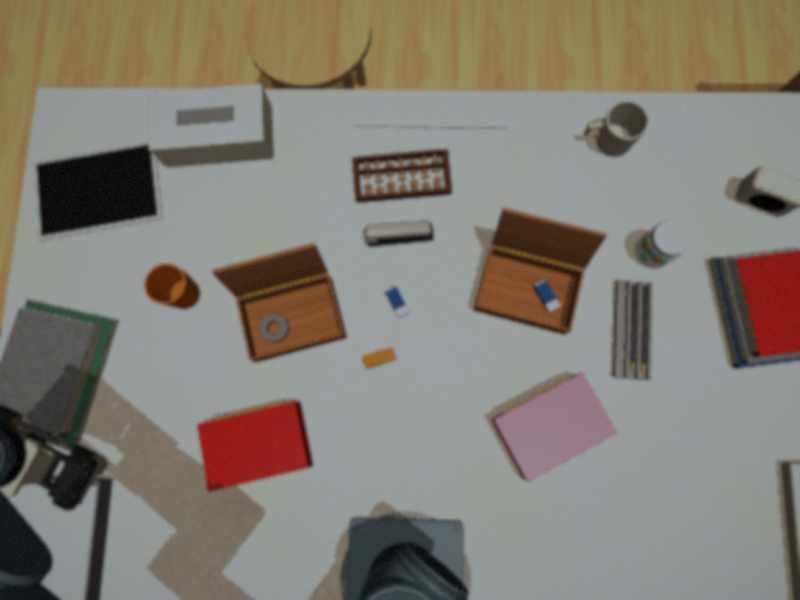

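The top view shows the tape in the left box (274,327) and the kept eraser in the right box (546,295), so the right box is the target. The loose eraser is at (397,301). I'll enlarge this area for exact pixels.

Run:
```python
from h import *
b=np.load("b.npy")[120:240,230:390]
cv2.imwrite("pics/crop.png",cv2.resize(b[:,:,::-1],(800,600),interpolation=cv2.INTER_CUBIC))
```

```text
(no output)
```

View pics/crop.png

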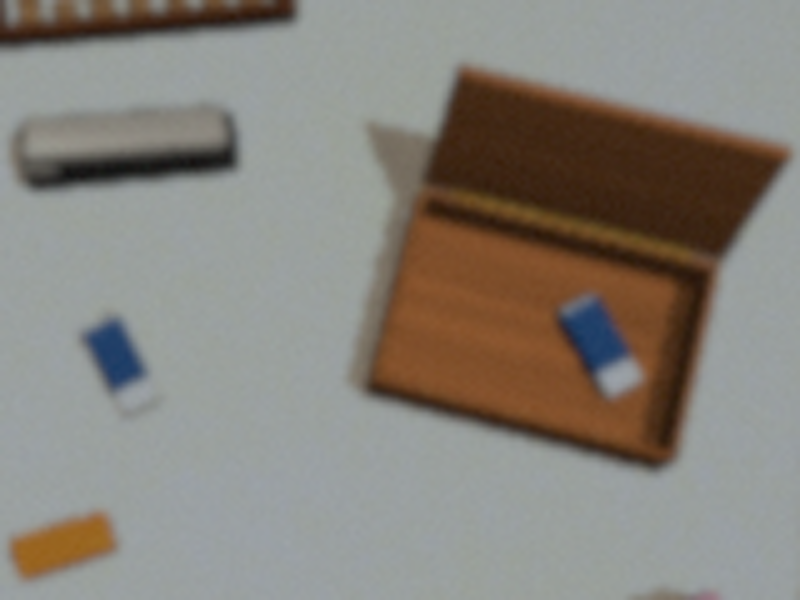

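Run:
```python
from h import *
f=lambda u,v,z: ray("top",(u/5+230-.4,v/5+120-.4),z)
e=[f(*p,.0145) for p in ((82,332),(117,317),(159,400),(125,415))]
print("eraser",np.mean(e,0),[np.linalg.norm(e[i]-e[i-1]).round(4) for i in range(4)], np.degrees(np.arctan2(*(e[0]+e[1]-e[2]-e[3])[[1,0]])))
for z in (.05,):
  c=[f(*p,z) for p in ((370,386),(668,460),(718,264),(420,194))]
  print("box",np.round(c,4).tolist(),np.mean(c,0),[np.linalg.norm(c[i]-c[i-1]).round(4) for i in range(4)],np.degrees(np.arctan2(*(c[2]+c[3]-c[0]-c[1])[[1,0]])))
k=[f(*p,.02) for p in ((560,308),(597,292),(643,378),(612,398))]
print("kept",np.mean(k,0), np.degrees(np.arctan2(*(k[0]+k[1]-k[2]-k[3])[[1,0]])),"stap",f(125,140,.05))
# lid angle: fit
m=np.mean(c,0); ax=(c[2]+c[3]-c[0]-c[1]); ax=ax/np.linalg.norm(ax); ax[2]=0
h=m+.06*ax
from scipy.optimize import minimize_scalar
px=np.array([(462+790)/2/5+229.6,(68+152)/2/5+119.6])
for t in np.arange(1.3,2,.1):
  p=h-.12*np.cos(t)*ax+[0,0,.12*np.sin(t)]; print(t.round(2),proj("top",p).round(1),px)
```

```text
eraser [0.49786882 0.02668483 0.0145    ] [np.float64(0.0566), np.float64(0.0228), np.float64(0.0564), np.float64(0.022)] 28.073787547363615
box [[0.4819, -0.1184, 0.05], [0.4422, -0.2871, 0.05], [0.5571, -0.3189, 0.05], [0.5964, -0.1474, 0.05]] [ 0.51941499 -0.21798189  0.05      ] [np.float64(0.1181), np.float64(0.1733), np.float64(0.1192), np.float64(0.176)] -14.849812361212004
kept [ 0.51499739 -0.25787335  0.02      ] 27.767524249306504 stap [0.62680297 0.02591871 0.05      ]
1.3 [348.4 165.4] [354.8 141.6]
1.4 [349.7 160.9] [354.8 141.6]
1.5 [350.9 156.5] [354.8 141.6]
1.6 [352.  152.3] [354.8 141.6]
1.7 [353.  148.1] [354.8 141.6]
1.8 [353.9 144.2] [354.8 141.6]
1.9 [354.6 140.6] [354.8 141.6]
```

```bash
python3 -m handwheel '[[0,0,-40,0,0,0,1],[-40,-30,-70,0,0,-0.1,1],[-445,-324,-70,0,0,-0.91,1],[-445,-324,-70,0,0,-0.91,1],[-445,-324,-70,0,0,-0.91,1],[-445,-324,-70,0,0,-0.91,1],[-445,-324,-70,0,0,-0.91,1],[-445,-324,-70,0,0,-0.91,1]]'
cat > t.py <<'E'
import sys; from h import *
# target x y z, yaw of tool y (deg) -> shift in tool axes, turn about tool
x,y,z,yaw=map(float,sys.argv[1:5]); s=readout.get_state(); r=R.from_rotvec(s["ee_rot"])
c=np.radians(yaw); Y=np.array([np.cos(c),np.sin(c),0]);Z=np.array([0,0,-1.]);X=np.cross(Y,Z)
rt=R.from_matrix(np.stack([X,Y,Z],1))
print(s["time"],"pos",np.round(s["eef_pos"],4),"shift",tool([x,y,z]),"turn",(r.inv()*rt).as_rotvec().round(3),"F",np.round(s["ft_force"],1),s["opening"],s["gripper_force"])
E
python3 t.py .498 .0267 .15 118
```

```text
time: 0.77
eef_pos: [0.3492, 0.2844, 0.2476]
ee_rot: [0.528, -3.097, 0.0]
ft_force: [0.7, -0.2, 0.0]
opening: 0.0933
gripper_force: 0.0
0.7667 pos [0.3492 0.2844 0.2476] shift [ -55.1 -292.5   97.6] turn [-0.    -0.    -0.151] F [ 0.7 -0.2  0. ] 0.09329715342101001 0.0
```

```bash
python3 -m handwheel '[[-55,-292,0,0,0,-0.15,1],[-55,-292,0,0,0,-0.15,1],[-55,-292,0,0,0,-0.15,1],[-55,-292,0,0,0,-0.15,1],[-55,-292,0,0,0,-0.15,1],[-55,-292,0,0,0,-0.15,1],[-55,-292,0,0,0,-0.15,1],[-55,-292,97,0,0,-0.15,1]]' | head -1
python3 -m handwheel '[[0,0,60,0,0,0,1],[0,0,60,0,0,0,1],[0,0,60,0,0,0,1],[0,0,60,0,0,0,1]]' |head -1
python3 - <<'E'
from h import *
s=readout.get_state();im=eyes.snapshot("wrist");c=eyes.camera_params("wrist")
cv2.imwrite("pics/w1.png",im[:,:,::-1])
K=np.array(c["mtx"]);TC=np.array(c["tool_from_camera"])
r=R.from_rotvec(s["ee_rot"]).as_matrix();np.savez("w1.npz",K=K,TC=TC,r=r,p=s["eef_pos"])
q=np.linalg.inv(TC)
def pw(P):
    x=q@np.r_[r.T@(np.array(P)-s["eef_pos"]),1];x=K@x[:3];return x[:2]/x[2]
a=np.radians(28);u=np.array([np.cos(a),np.sin(a),0]);v=np.array([-u[1],u[0],0])
for i,j in ((1,1),(1,-1),(-1,-1),(-1,1)): print(pw(np.array([.498,.0267,.015])+.03*i*u+.012*j*v).round())
E
python3 t.py .498 .0267 .005 118
```

```text
time: 1.43
time: 1.77
[255. 205.]
[233. 205.]
[232. 151.]
[254. 151.]
1.8167 pos [0.4932 0.0342 0.1473] shift [ -0.7  -8.8 142.3] turn [-0.     0.001 -0.006] F [0.8 0.4 0.6] 0.09284800106092359 0.0
```

View pics/w1.png

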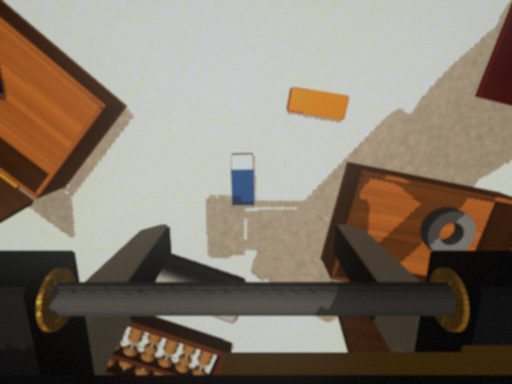

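The wrist view shows the loose eraser at columns 231–255, rows 153–205, matching the prediction to about a pixel. I'll descend and grip.

```bash
python3 -m handwheel '[[-1,-9,30,0,0,0,1],[-1,-9,60,0,0,0,0.7],[-1,-9,90,0,0,0,0.7],[-1,-9,120,0,0,0,0.7],[-1,-9,142,0,0,0,0.7],[-1,-9,142,0,0,0,0.7],[-1,-9,142,0,0,0,0.7],[-1,-9,142,0,0,0,0.5]]' 12
python3 -m handwheel '[[0,0,0,0,0,0,0.1],[0,0,0,0,0,0,0.1],[0,0,0,0,0,0,0.1],[0,0,0,0,0,0,0.1],[0,0,0,0,0,0,0.1],[0,0,0,0,0,0,0.1],[0,0,0,0,0,0,0.1],[0,0,0,0,0,0,0.1]]' 12
python3 -m handwheel '[[0,0,-20,0,0,0,0.1],[0,0,-55,0,0,0,0.1],[0,0,-95,0,0,0,0.1],[0,0,-130,0,0,0,0.1],[0,0,-130,0,0,0,0.1],[0,0,-130,0,0,0,0.1]]'
python3 t.py .530 -.174 .135 76.5
```

```text
time: 2.48
eef_pos: [0.5, 0.0265, 0.0068]
ee_rot: [-0.75, 3.047, -0.003]
ft_force: [-0.3, -0.2, 0.7]
opening: 0.062
gripper_force: 0.0
time: 3.15
eef_pos: [0.4976, 0.0266, 0.0044]
ee_rot: [0.75, -3.051, -0.0]
ft_force: [0.4, 0.7, -0.5]
opening: 0.0115
gripper_force: 0.0
time: 3.65
eef_pos: [0.4994, 0.0264, 0.1366]
ee_rot: [-0.749, 3.046, -0.003]
ft_force: [-0.9, -0.0, -1.1]
opening: 0.0092
gripper_force: 0.0
3.65 pos [0.4994 0.0264 0.1366] shift [  65.9 -191.7    1.9] turn [-0.002  0.005  0.718] F [-0.9 -0.  -1.1] 0.009221253410217843 0.0
```

The fingers closed to 9 mm, so the grasp missed. I'll look.

```bash
python3 -m handwheel '[[0,0,0,0,0,0,1],[0,0,0,0,0,0,1],[0,0,0,0,0,0,1],[0,0,0,0,0,0,1]]'|head -2
python3 - <<'E'
from h import *
print(readout.get_state()["opening"])
im=eyes.snapshot("wrist");cv2.imwrite("pics/w2.png",im[:,:,::-1])
E
```

```text
time: 3.98
eef_pos: [0.4967, 0.0268, 0.133]
0.031907105907393575
```

View pics/w2.png

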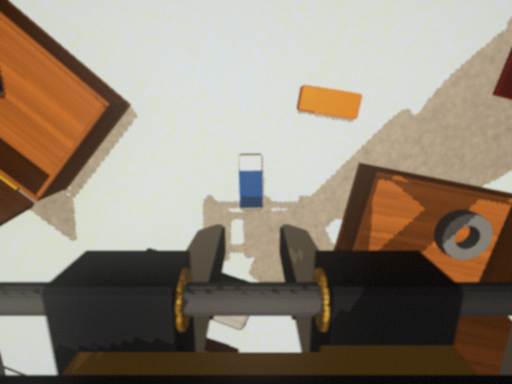

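Run:
```python
from h import *
s=readout.get_state();c=eyes.camera_params("wrist");K=np.array(c["mtx"]);TC=np.array(c["tool_from_camera"]);print(TC.round(3))
q=np.linalg.inv(TC);x=K@(q@[0,0,0,1])[:3];print("tcp px",x[:2]/x[2])
def back(uv,r,p,z):
    d=r@TC[:3,:3]@np.linalg.solve(K,[*uv,1]);o=p+r@TC[:3,3];return o+d*(z-o[2])/d[2]
w=np.load("w1.npz");r=R.from_rotvec(s["ee_rot"]).as_matrix()
print(back((243,179),w["r"],w["p"],.015),back((251,181),r,s["eef_pos"],.015),s["eef_pos"],r.round(3),s["opening"])
print("gap mid",proj("top",[.4979,.0267,.0145]))
b=eyes.snapshot("top");np.save("b2.npy",b);a=eyes.snapshot("scene")
u,v=proj("scene",[.498,.0267,.06]).astype(int)
cv2.imwrite("pics/s2.png",cv2.resize(a[v-75:v+45,u-80:u+80,::-1],(800,600),interpolation=cv2.INTER_CUBIC))
print(proj("scene",s["eef_pos"]),u,v)
```

```text
[[-0.001 -0.965 -0.26   0.072]
 [ 1.    -0.001 -0.001 -0.   ]
 [ 0.    -0.26   0.965 -0.201]
 [ 0.     0.     0.     1.   ]]
tcp px [252.71123726 217.59597469]
[0.49844629 0.02631237 0.015     ] [0.49900183 0.02626338 0.015     ] [0.49694219 0.02676609 0.13324248] [[-0.886 -0.464 -0.002]
 [-0.464  0.886  0.   ]
 [ 0.002  0.002 -1.   ]] 0.035603373363566934
gap mid [253.72844224 192.75286579]
[266.03723159 170.14585681] 265 190
```

View pics/s2.png

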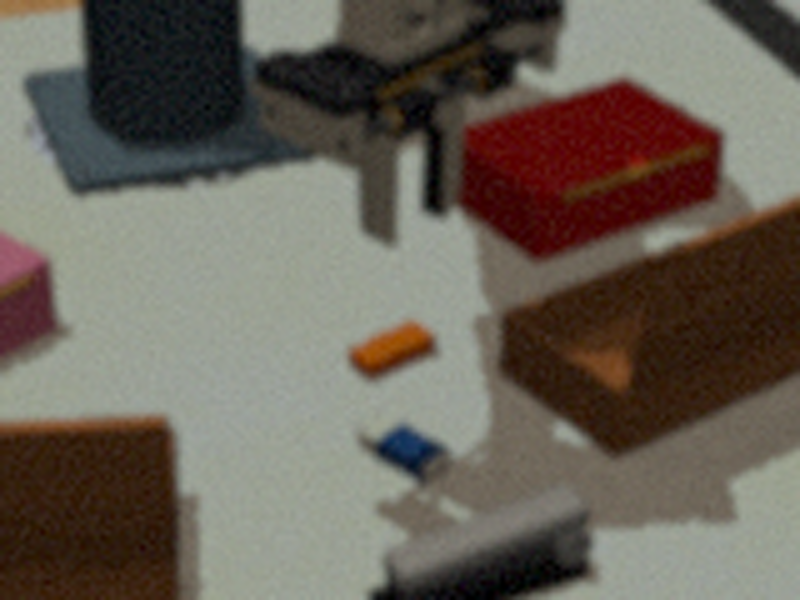

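In the scene crop the fingertips, at about (385,240) and (437,210), sit some 10 px above where the reported TCP projects (405,275). The real tips are therefore higher than reported. The eraser at (408,448) hasn't moved. I'll quantify the offset.

Run:
```python
from h import *
s=readout.get_state();p=s["eef_pos"];r=R.from_rotvec(s["ee_rot"]).as_matrix();print(s["opening"])
c=eyes.camera_params("wrist");K=np.array(c["mtx"]);q=np.linalg.inv(np.array(c["tool_from_camera"]))
for z in (0,-.01,-.015,-.02,-.025,-.03):
  o=[]
  for y in (-.016-.0087,.016+.0087):
    P=p+r@np.array([0,y,z]); o+=list((proj("scene",P)-[185,115])*5)
  for y in (-.016,.016):
    x=K@(q@[0,y,z,1])[:3]; o+=list(x[:2]/x[2])
  print(z,np.round(o))
```

```text
0.04359480344446004
0 [378. 291. 433. 260. 229. 218. 276. 218.]
-0.01 [378. 277. 433. 246. 228. 223. 278. 223.]
-0.015 [378. 270. 433. 239. 227. 226. 278. 226.]
-0.02 [378. 262. 434. 232. 227. 229. 279. 229.]
-0.025 [378. 255. 434. 225. 226. 232. 279. 232.]
-0.03 [378. 248. 434. 217. 225. 235. 280. 235.]
```

```bash
python3 -m handwheel '[[-1,0,40,0,0,0,0.6],[-1,0,80,0,0,0,0.6],[-1,0,115,0,0,0,0.6],[-1,0,131,0,0,0,0.6],[-1,0,131,0,0,0,0.6],[-1,0,131,0,0,0,0.6],[-1,0,131,0,0,0,0.6],[-1,0,131,0,0,0,0.6]]'
python3 -m handwheel '[[0,0,2,0,0,0,0.6],[0,0,4,0,0,0,0.6],[0,0,6,0,0,0,0.6],[0,0,6,0,0,0,0.6],[0,0,6,0,0,0,0.6]]'
python3 - <<'E'
from h import *
s=readout.get_state();p=np.array(s["eef_pos"])
a=eyes.snapshot("scene")
cv2.imwrite("pics/s3.png",cv2.resize(a[130:220,205:325,::-1],(800,600),interpolation=cv2.INTER_CUBIC))
print(p,(proj("scene",p)-[205,130])*6.667)
E
```

```text
time: 4.8
eef_pos: [0.5003, 0.0269, 0.0051]
ee_rot: [-0.75, 3.048, -0.002]
ft_force: [-0.3, 0.6, 1.0]
opening: 0.0557
gripper_force: 0.0
time: 5.22
eef_pos: [0.4985, 0.0272, -0.0025]
ee_rot: [0.75, -3.051, -0.0]
ft_force: [-0.4, 1.1, -0.1]
opening: 0.0555
gripper_force: 0.0
[ 0.49851756  0.02715076 -0.00250572] [401.46920533 509.02707851]
```

View pics/s3.png

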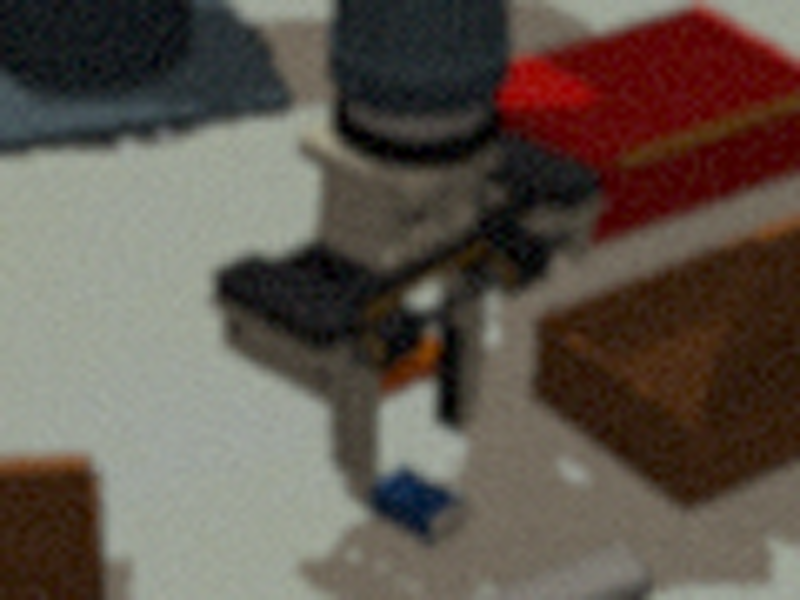

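The tips at about (360,500) and (452,425) still hang some 7 px (about 20 mm) above the reported TCP, and there is no contact force. I'll descend in guarded steps.

```bash
python3 -m handwheel '[[0,0,3,0,0,0,0.6],[0,0,6,0,0,0,0.6],[0,0,8,0,0,0,0.6],[0,0,8,0,0,0,0.6]]' | grep -E 'eef|ft'
python3 -m handwheel '[[0,0,1,0,0,0,0.6],[0,0,2,0,0,0,0.6],[0,0,3,0,0,0,0.6],[0,0,3,0,0,0,0.6]]'| grep -E 'eef|ft'
```

```text
eef_pos: [0.4981, 0.0272, -0.0112]
ft_force: [0.0, -0.0, -0.1]
eef_pos: [0.4985, 0.0271, -0.0137]
ft_force: [0.4, -0.2, 0.6]
```

```bash
python3 -m handwheel '[[0,0,1,0,0,0,0.6],[0,0,2,0,0,0,0.6],[0,0,3,0,0,0,0.6],[0,0,3,0,0,0,0.6]]' | grep -E 'eef|ft'
python3 -m handwheel '[[0,0,1,0,0,0,0.6],[0,0,2,0,0,0,0.6],[0,0,2,0,0,0,0.6]]' | grep -E 'eef|ft'
```

```text
eef_pos: [0.4984, 0.0271, -0.0167]
ft_force: [1.1, -0.7, 0.6]
eef_pos: [0.4985, 0.0272, -0.0187]
ft_force: [-0.2, -0.1, 0.5]
```

Now I'll close the fingers here.

```bash
python3 -m handwheel '[[0,0,0,0,0,0,0.1],[0,0,0,0,0,0,0.1],[0,0,0,0,0,0,0.1],[0,0,0,0,0,0,0.1],[0,0,0,0,0,0,0.1],[0,0,0,0,0,0,0.1],[0,0,0,0,0,0,0.1],[0,0,0,0,0,0,0.1]]' 15
```

```text
time: 7.18
eef_pos: [0.4986, 0.0271, -0.0185]
ee_rot: [0.75, -3.051, 0.0]
ft_force: [0.2, 0.3, -0.1]
opening: 0.0103
gripper_force: 0.0
```

Run:
```python
from h import *
s=readout.get_state();p=np.array(s["eef_pos"]);print(s["joint_pos"])
a=eyes.snapshot("scene")[160:220,225:305,::-1];t=eyes.snapshot("top")[165:225,215:295,::-1];w=eyes.snapshot("wrist")[140:320,136:376,::-1]
f=lambda i:cv2.resize(i,(400,300),interpolation=cv2.INTER_CUBIC)
cv2.imwrite("pics/c4.png",np.vstack([np.hstack([f(a),f(t)]),np.hstack([f(w),f(w)*0])]))
print((proj("scene",p)-[225,160])*5,(proj("top",p)-[215,165])*5)
```

```text
[-1.69380501e-01  4.03265924e-01  1.89768687e+00 -8.18812472e-06
  8.40646573e-01 -2.22244018e+00]
[200.49047409 251.58780297] [195.13578168 147.6283323 ]
```

View pics/c4.png

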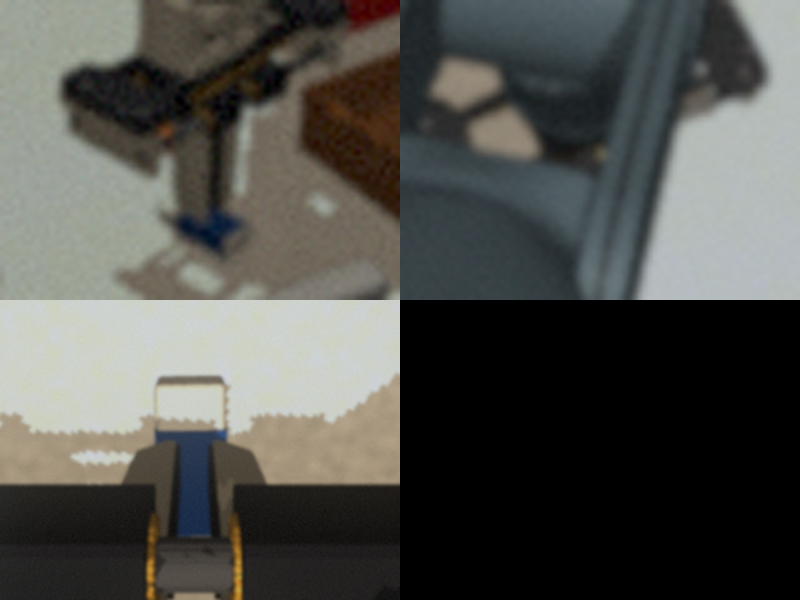

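The composite shows the closed fingers hovering right above the eraser: tips at (213,212) in the scene crop, eraser centred between them in the wrist view. The true tips are about 34 mm above the reported z. I'll open and go lower with force checks.

```bash
python3 -m handwheel '[[0,0,-3,0,0,0,0.6],[0,0,-3,0,0,0,0.6],[0,0,-3,0,0,0,0.6],[0,0,-3,0,0,0,0.6],[0,0,-3,0,0,0,0.6],[0,0,0,0,0,0,0.6],[0,0,3,0,0,0,0.6],[0,0,4,0,0,0,0.6]]' | grep -E 'eef|ft|open'
python3 -m handwheel '[[0,0,1,0,0,0,0.6],[0,0,2,0,0,0,0.6],[0,0,3,0,0,0,0.6],[0,0,4,0,0,0,0.6],[0,0,4,0,0,0,0.6]]' | grep -E 'eef|ft|open'
```

```text
eef_pos: [0.4982, 0.0272, -0.0231]
ft_force: [-0.1, 0.9, 0.2]
opening: 0.0545
eef_pos: [0.4985, 0.0271, -0.0267]
ft_force: [0.3, 0.1, -0.7]
opening: 0.0554
```

```bash
python3 -m handwheel '[[0,0,1,0,0,0,0.6],[0,0,2,0,0,0,0.6],[0,0,3,0,0,0,0.6],[0,0,3,0,0,0,0.6]]' | grep -E 'eef|ft|open'
python3 -m handwheel '[[0,0,0,0,0,0,0.1],[0,0,0,0,0,0,0.1],[0,0,0,0,0,0,0.1],[0,0,0,0,0,0,0.1],[0,0,0,0,0,0,0.1],[0,0,0,0,0,0,0.1],[0,0,0,0,0,0,0.1],[0,0,0,0,0,0,0.1]]' 15
```

```text
eef_pos: [0.4984, 0.0272, -0.0297]
ft_force: [0.5, 0.2, -0.2]
opening: 0.0561
time: 9.42
eef_pos: [0.4986, 0.0271, -0.0295]
ee_rot: [-0.75, 3.051, -0.0]
ft_force: [0.4, -0.5, -0.1]
opening: 0.0239
gripper_force: 15.0
```

Gripped: opening 23.9 mm at 15 N. I'll lift and move over the free half of the right box.

```bash
python3 -m handwheel '[[0,0,-10,0,0,0,0.1],[0,0,-35,0,0,0,0.1],[0,0,-70,0,0,0,0.1],[0,0,-110,0,0,0,0.1],[0,0,-125,0,0,0,0.1],[0,0,-125,0,0,0,0.1]]' 18
python3 t.py .527 -.1736 .095 76.5
```

```text
time: 9.92
eef_pos: [0.502, 0.0267, 0.1006]
ee_rot: [-0.749, 3.042, -0.006]
ft_force: [-0.2, 0.5, -1.0]
opening: 0.0238
gripper_force: 18.0
9.9167 pos [0.502  0.0267 0.1006] shift [  70.8 -189.     6.2] turn [-0.003  0.009  0.718] F [-0.2  0.5 -1. ] 0.023844150874207697 17.995683252811432
```

```bash
python3 -m handwheel '[[9,-24,0,0,0,0.09,0.1],[18,-47,0,0,0,0.18,0.1],[26,-71,0,0,0,0.27,0.1],[35,-94,0,0,0,0.36,0.1],[44,-118,0,0,0,0.45,0.1],[53,-141,0,0,0,0.54,0.1],[62,-165,0,0,0,0.63,0.1],[70,-188,0,0,0,0.72,0.1]]' | grep -E 'eef|open|grip'
python3 -m handwheel '[[0,0,0,0,0,0,0.1],[0,0,0,0,0,0,0.1],[0,0,0,0,0,0,0.1]]' |grep -E 'eef|open|grip'
python3 t.py .527 -.1736 -.02 76.5
python3 - <<'E'
from h import *
s=readout.get_state()
a=eyes.snapshot("scene")[120:240,130:290,::-1];w=eyes.snapshot("wrist")[:,:,::-1]
cv2.imwrite("pics/c5.png",np.vstack([cv2.resize(a,(400,300)),cv2.resize(w,(400,300))]))
E
```

```text
eef_pos: [0.5228, -0.1728, 0.0944]
opening: 0.024
gripper_force: 18.0
eef_pos: [0.5228, -0.171, 0.0945]
opening: 0.0239
gripper_force: 18.0
10.8333 pos [ 0.5228 -0.171   0.0945] shift [ -4.9  -1.6 114.5] turn [ 0.001 -0.002 -0.001] F [-0.4  0.7  0.3] 0.02387094068272358 17.995872795581818
```

View pics/c5.png

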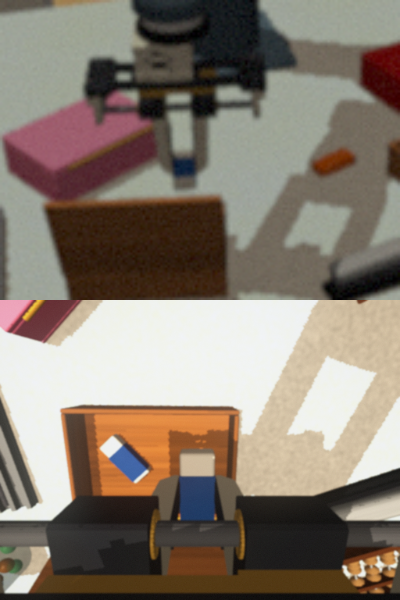

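The composite shows the eraser held between the fingers, aligned with the box over its free half, with the kept eraser clear to the left at (124,458). I'll lower it and release.

```bash
python3 -m handwheel '[[-3,-2,30,0,0,0,0.1],[-3,-2,60,0,0,0,0.1],[-3,-2,85,0,0,0,0.1],[-3,-2,105,0,0,0,0.1],[-3,-2,111,0,0,0,0.1],[-3,-2,115,0,0,0,0.1],[-3,-2,116,0,0,0,0.1],[-3,-2,116,0,0,0,0.1]]'
python3 -m handwheel '[[0,0,1,0,0,0,0.1],[0,0,2,0,0,0,0.1],[0,0,2,0,0,0,0.4],[0,0,2,0,0,0,0.4],[0,0,2,0,0,0,0.4],[0,0,2,0,0,0,0.4],[0,0,2,0,0,0,0.4]]'
```

```text
time: 11.6
eef_pos: [0.527, -0.1745, -0.0196]
ee_rot: [0.371, 3.118, -0.001]
ft_force: [-0.3, -0.5, -0.3]
opening: 0.0239
gripper_force: 18.0
time: 12.18
eef_pos: [0.5262, -0.1746, -0.0224]
ee_rot: [0.373, 3.119, -0.0]
ft_force: [-0.6, -0.1, -0.4]
opening: 0.0372
gripper_force: 0.0
```

```bash
python3 -m handwheel '[[0,0,-15,0,0,0,0.4],[0,0,-45,0,0,0,0.4],[0,0,-85,0,0,0,0.4],[0,0,-125,0,0,0,0.2],[0,0,-165,0,0,0,0],[0,0,-205,0,0,0,0],[0,0,-210,0,0,0,0],[0,0,-210,0,0,0,0]]'
cat > lid.py <<'E'
from h import *
yaw=np.radians(-13.5);ax=np.array([np.cos(yaw),np.sin(yaw),0]);ay=np.array([-ax[1],ax[0],0]);C=np.array([.5194,-.218,0])
H=C+.06*ax+[0,0,.0505]
s=readout.get_state();p0=np.array(s["eef_pos"]);r=R.from_rotvec(s["ee_rot"])
print(s["time"],p0,s["opening"])
def show(n,P): print(n,"world",P.round(3),"shift",r.inv().apply(P-p0).__mul__(1000).round(0))
off=np.array([0,0,-.034])
show("over",C+.14*ax+[0,0,.215]+off); show("down",C+.14*ax+[0,0,.13]+off)
for t in (1.7,1.5,1.3,1.1,.9,.7,.5,.3,.15,0):
    d=.095
    show(t,H+ax*(-d*np.cos(t)+.008*np.sin(t)+.0075)+[0,0,d*np.sin(t)+.008*np.cos(t)]+off)
E
python3 lid.py
python3 - <<'E'
from h import *
s=readout.get_state();im=eyes.snapshot("wrist");c=eyes.camera_params("wrist");K=np.array(c["mtx"]);TC=np.array(c["tool_from_camera"]);r=R.from_rotvec(s["ee_rot"]).as_matrix();p=np.array(s["eef_pos"])+[0,0,.0]
h=cv2.cvtColor(im,cv2.COLOR_RGB2HSV);m=cv2.inRange(h,(100,120,50),(125,255,255))
n,l,st,ce=cv2.connectedComponentsWithStats(m)
for i in range(1,n):
    if st[i,4]>60:
        d=r@TC[:3,:3]@np.linalg.solve(K,[*ce[i],1]);o=p+r@TC[:3,3]+[0,0,.034];P=o+d*(.02-o[2])/d[2]
        q=P-[.5194,-.218,0];a=np.radians(-13.5);print(st[i],ce[i].round(),P.round(3),"box xy",(q[0]*np.cos(a)+q[1]*np.sin(a)).round(3),(-q[0]*np.sin(a)+q[1]*np.cos(a)).round(3))
E
```

```text
time: 12.85
eef_pos: [0.5281, -0.1756, 0.191]
ee_rot: [0.372, 3.113, -0.005]
ft_force: [-0.6, -0.5, -1.0]
opening: 0.0082
gripper_force: 0.0
12.85 [ 0.52809092 -0.17559239  0.1909885 ] 0.008219716681706818
over world [ 0.656 -0.251  0.181] shift [-141.  -43.   11.]
down world [ 0.656 -0.251  0.096] shift [-141.  -43.   96.]
1.7 world [ 0.605 -0.238  0.11 ] shift [-89. -43.  82.]
1.5 world [ 0.586 -0.234  0.112] shift [-70. -43.  80.]
1.3 world [ 0.568 -0.23   0.11 ] shift [-51. -43.  81.]
1.1 world [ 0.55  -0.225  0.105] shift [-32. -43.  87.]
0.9 world [ 0.534 -0.221  0.096] shift [-16. -43.  95.]
0.7 world [ 0.519 -0.218  0.084] shift [ -1. -43. 107.]
0.5 world [ 0.508 -0.215  0.069] shift [ 11. -43. 122.]
0.3 world [ 0.499 -0.213  0.052] shift [ 20. -43. 139.]
0.15 world [ 0.495 -0.212  0.039] shift [ 25. -43. 152.]
0 world [ 0.493 -0.212  0.024] shift [ 27. -43. 166.]
[172 162  34  33 565] [188. 178.] [ 0.527 -0.262  0.02 ] box xy 0.018 -0.041
```

```bash
python3 -m handwheel '[[-35,-11,-5,0,0,0,0],[-70,-22,-5,0,0,0,0],[-105,-33,-5,0,0,0,0],[-141,-43,-5,0,0,0,0],[-146,-43,0,0,0,0,0],[-146,-43,5,0,0,0,0],[-146,-43,5,0,0,0,0],[-146,-43,5,0,0,0,0]]' | grep -E 'eef|ft'
python3 - <<'E'
from h import *
im=eyes.snapshot("wrist");cv2.imwrite("w.png",im[:,:,::-1]);t=eyes.snapshot("top");cv2.imwrite("tt.png",t[:,:,::-1])
a=np.radians(-13.5)
h=cv2.cvtColor(t,cv2.COLOR_RGB2HSV);m=cv2.inRange(h,(100,120,50),(125,255,255))
n,l,st,ce=cv2.connectedComponentsWithStats(m)
for i in range(1,n):
    if st[i,4]>15:
        q=ray("top",ce[i],.02)-[.5194,-.218,0];print(st[i],"box",(q[0]*np.cos(a)+q[1]*np.sin(a)).round(3),(-q[0]*np.sin(a)+q[1]*np.cos(a)).round(3))
h=cv2.cvtColor(im,cv2.COLOR_RGB2HSV);m=cv2.inRange(h,(100,120,50),(125,255,255))
n,l,st,ce=cv2.connectedComponentsWithStats(m);print([s for s in st[1:] if s[4]>60])
E
python3 lid.py
```

```text
eef_pos: [0.6561, -0.2495, 0.1805]
ft_force: [0.2, 0.1, -0.0]
[array([281,  28,  22,  39, 820], dtype=int32), array([199,  32,  38,  42, 788], dtype=int32)]
13.6667 [ 0.65691596 -0.24987043  0.18275759] 0.0005880801309968237
over world [ 0.656 -0.251  0.181] shift [ 1. -1.  2.]
down world [ 0.656 -0.251  0.096] shift [ 1. -1. 87.]
1.7 world [ 0.605 -0.238  0.11 ] shift [53. -1. 73.]
1.5 world [ 0.586 -0.234  0.112] shift [72. -1. 71.]
1.3 world [ 0.568 -0.23   0.11 ] shift [91. -1. 73.]
1.1 world [ 0.55  -0.225  0.105] shift [110.  -1.  78.]
0.9 world [ 0.534 -0.221  0.096] shift [126.  -1.  87.]
0.7 world [ 0.519 -0.218  0.084] shift [141.  -1.  99.]
0.5 world [ 0.508 -0.215  0.069] shift [153.  -1. 114.]
0.3 world [ 0.499 -0.213  0.052] shift [162.  -1. 131.]
0.15 world [ 0.495 -0.212  0.039] shift [166.  -1. 144.]
0 world [ 0.493 -0.212  0.024] shift [169.  -1. 158.]
```

The wrist image finds both blue sleeves inside the box, clearly apart, so the placement holds. Next I'll go down behind the lid and sweep it shut.

```bash
python3 -m handwheel '[[0,-1,30,0,0,0,0],[0,-1,60,0,0,0,0],[0,-1,75,0,0,0,0],[0,-1,75,0,0,0,0],[12,-1,74,0,0,0,0],[24,-1,73,0,0,0,0],[36,-1,73,0,0,0,0],[36,-1,73,0,0,0,0]]' | grep -E 'eef|ft'
python3 -m handwheel '[[8,0,0,0,0,0,0],[17,0,-2,0,0,0,0],[26,0,-2,0,0,0,0],[36,0,-2,0,0,0,0],[46,0,-1,0,0,0,0],[55,0,0,0,0,0,0],[55,0,0,0,0,0,0]]' | grep -E 'eef|ft'
python3 lid.py
```

```text
eef_pos: [0.6219, -0.243, 0.1124]
ft_force: [0.2, 0.5, -0.2]
eef_pos: [0.5678, -0.2297, 0.11]
ft_force: [0.3, -0.6, 0.1]
14.9167 [ 0.56783641 -0.22973862  0.10999872] 0.000551202826646747
over world [ 0.656 -0.251  0.181] shift [-90.   0. -71.]
down world [ 0.656 -0.251  0.096] shift [-90.   0.  14.]
1.7 world [ 0.605 -0.238  0.11 ] shift [-38.   0.   0.]
1.5 world [ 0.586 -0.234  0.112] shift [-19.   0.  -2.]
1.3 world [ 0.568 -0.23   0.11 ] shift [ 0.  0. -0.]
1.1 world [ 0.55  -0.225  0.105] shift [18.  0.  5.]
0.9 world [ 0.534 -0.221  0.096] shift [35.  0. 14.]
0.7 world [ 0.519 -0.218  0.084] shift [50. -0. 26.]
0.5 world [ 0.508 -0.215  0.069] shift [62. -0. 41.]
0.3 world [ 0.499 -0.213  0.052] shift [71. -0. 58.]
0.15 world [ 0.495 -0.212  0.039] shift [75. -0. 71.]
0 world [ 0.493 -0.212  0.024] shift [77. -0. 86.]
```

```bash
python3 -m handwheel '[[6,0,2,0,0,0,0],[12,0,3,0,0,0,0],[18,0,5,0,0,0,0]]' | grep -E 'eef|ft'
python3 -m handwheel '[[6,0,3,0,0,0,0],[12,0,6,0,0,0,0],[17,0,9,0,0,0,0]]' | grep -E 'eef|ft'
python3 - <<'E'
from h import *
a=eyes.snapshot("scene")[110:270,120:300,::-1];t=eyes.snapshot("top")[110:230,280:410,::-1]
cv2.imwrite("pics/c6.png",np.hstack([cv2.resize(a,(400,356)),cv2.resize(t,(385,356))]))
E
```

```text
eef_pos: [0.5518, -0.2261, 0.1046]
ft_force: [1.1, -0.1, -0.0]
eef_pos: [0.5345, -0.2218, 0.095]
ft_force: [1.4, 0.3, -0.5]
```

View pics/c6.png

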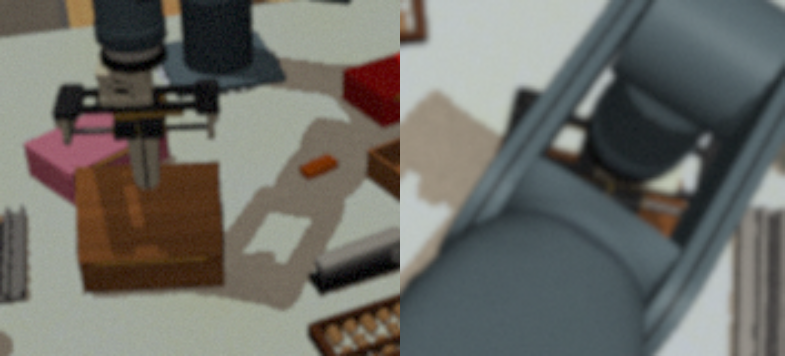

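The picture shows the lid tilting forward over the box with the fingertips on its outer face at (145,188), so the push works. I'll continue the arc down.

```bash
python3 -m handwheel '[[8,0,6,0,0,0,0],[15,0,12,0,0,0,0],[21,0,19,0,0,0,0],[27,0,27,0,0,0,0],[32,0,35,0,0,0,0],[36,0,44,0,0,0,0],[38,0,51,0,0,0,0],[38,0,54,0,0,0,0]]' | grep -E 'eef|ft'
python3 -m handwheel '[[1,0,3,0,0,0,0],[2,0,6,0,0,0,0],[2,0,9,0,0,0,0],[2,0,11,0,0,0,0],[2,0,11,0,0,0,0]]' | grep -E 'eef|ft'; python3 lid.py | tail -1
```

```text
eef_pos: [0.4969, -0.2123, 0.0398]
ft_force: [-0.2, -0.3, 0.3]
eef_pos: [0.4964, -0.2125, 0.0301]
ft_force: [-0.3, -0.3, -0.1]
0 world [ 0.493 -0.212  0.024] shift [4. 0. 6.]
```

```bash
python3 -m handwheel '[[0,0,2,0,0,0,0],[0,0,4,0,0,0,0],[0,0,4,0,0,0,0]]' | grep -E 'eef|ft'
python3 -m handwheel '[[0,0,2,0,0,0,0],[0,0,3,0,0,0,0],[0,0,3,0,0,0,0]]' | grep -E 'eef|ft'
```

```text
eef_pos: [0.4964, -0.2126, 0.0262]
ft_force: [0.4, 0.1, -0.5]
eef_pos: [0.4963, -0.2126, 0.0233]
ft_force: [-0.2, -0.4, 0.1]
```

```bash
python3 -m handwheel '[[0,0,1,0,0,0,0],[0,0,2,0,0,0,0],[0,0,2,0,0,0,0]]' | grep -E 'eef|ft'
```

```text
eef_pos: [0.4965, -0.2127, 0.0227]
ft_force: [-2.0, 1.8, 9.7]
```

A firm stop at 9.7 N, within 1–2 mm of the expected shut height, so the lid is on the rim. I'll back off and check.

```bash
python3 -m handwheel '[[0,0,-20,0,0,0,0],[0,0,-60,0,0,0,0],[0,0,-100,0,0,0,0],[0,0,-140,0,0,0,0],[0,0,-140,0,0,0,0],[0,0,-140,0,0,0,0],[0,0,-140,0,0,0,0],[0,0,-140,0,0,0,0]]'
python3 - <<'E'
from h import *
im=eyes.snapshot("scene");s=cv2.cvtColor(im,cv2.COLOR_RGB2HSV)
yaw=np.radians(-13.5);ax=np.array([np.cos(yaw),np.sin(yaw),0]);ay=np.array([-ax[1],ax[0],0]);C=np.array([.5194,-.218,0])
pol=np.array([proj("scene",C+i*ax+j*ay+[0,0,.0585]) for i,j in((-.06,-.09),(-.06,.09),(.06,.09),(.06,-.09))])
m=cv2.inRange(s,(3,90,30),(18,255,255))
n,l,st,ce=cv2.connectedComponentsWithStats(m);u,v=pol.mean(0).astype(int)
print(pol.round(),st[l[v,u]],l[v,u])
c=cv2.approxPolyDP(max(cv2.findContours((l==l[v,u]).astype(np.uint8),0,2)[0],key=cv2.contourArea),3,True)[:,0];print(c.tolist())
print([proj("scene",C+i*ax+j*ay).round().tolist() for i,j in((.06,.09),(.06,-.09))])
E
```

```text
time: 18.02
eef_pos: [0.4954, -0.2119, 0.1598]
ee_rot: [-0.372, -3.117, -0.002]
ft_force: [0.4, -0.2, -0.6]
opening: 0.0005
gripper_force: 0.0
[[160. 199.]
 [220. 196.]
 [221. 221.]
 [155. 225.]] [ 156  199   65   42 2398] 119
[[218, 199], [160, 200], [158, 239], [220, 237]]
[[221.0, 237.0], [158.0, 241.0]]
```

The box outline in the scene image matches the shut-lid prediction: front corners at (160,200) and (218,199), against a predicted (160,199) and (220,196).

```bash
python3 -c "
from rig import workorder; print(workorder.hand_in())"
```

```text
the job is handed in; nothing more can be done
None
```

The loose eraser is in the right box with the other eraser and that lid is shut, as far as force and camera checks show; I left the tape and its open left box alone. The job is handed in, and no verdict came back.

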